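# Release the cam lock and close the card-squaring jig

### The job

On the plywood squaring jig, first turn the cam lever until it points straight at the fence end, in line with the black index line (the cam's low point), and only then push the slide forward until it is fully home, so that it squares the pad of cards against the fence; finish with everything let go. Just push with closed fingertips: pick nothing up, let the slide and not the fingers move the pad, and leave the other things on the table and on the jig where they are.

Things in the scene. Friction and masses are not known exactly. Their poses are not given: they have to be found in the camera images.
- jig: Card-squaring jig, fixed to the table. Origin on the table under it; x points forward along the slide's travel to the fence, y to the left, z up. Its plywood board spans x -120 to +150 mm, y -115 to +165 mm; its top is 18 mm above the table. The fence is an upright wooden strip at the far end, 120 mm long in y, centred on y = 0, 35 mm high above the board, inner face at x = +130 mm.
- cam (a joint): Angle of the cam lever, rad, about the upright pivot, counter-clockwise from above, range -0.7 to 2.3. 0 = low point: the lever points along the jig's +x (to the fence end), over the black index line. Starts at 1.4 to 2.0: lever out to the jig's left or a little backwards. Stiff (5 to 7 N at the peg); stays where it is left and does not stop by itself at 0.
- cam_pivot (a point): Pivot axis of the cam at board level, at jig x +20, y +110 mm. The cam is a steel disc, 64 mm diameter, 20 mm thick, lying on the board, its centre 14 mm off the pivot in the lever's direction; unless low it blocks the slide's follower bar. On top a dark steel lever, 16 mm wide, its top 34 mm above the board, runs from the pivot to the peg, 75 mm away.
- cam_peg (a point): Centre of the top of the lever's peg: black, upright, round, 14 mm diameter, 40 mm tall, standing on the lever 75 mm from the pivot; its top is 74 mm above the board (92 mm above the table).
- slide (a joint): Travel of the slide along the jig's +x, m: 0 = fully back, 0.050 = fully home at its stop. Starts at 0 to 0.012; friction about 3 N, stays where left. Aluminium plate with a wooden pressing board in front (100 mm wide, 30 mm high, front face at jig x = 10 mm + travel), a push plate at the back and a follower bar (top 22 mm above the board) reaching out to jig y +150 mm behind the cam.
- slide_back (a point): Middle of the top edge of the back (-x) face of the slide's push plate. The plate is 80 mm wide (jig y), 12 mm thick (from this point towards +x), its top 58 mm above the board. Pushing on the back face towards the jig's +x drives the slide forward.
- pad: Loose pad of layered cards, 69 (x) x 90 (y) x 25 mm, 0.14 kg, lying on the board between the slide's pressing board and the fence, slightly askew. Origin in the middle of its underside; x forward. Squared up, it lies flat against the fence.
- glue_stick: Bystander: glue stick standing on the jig board right of the pad, 28 mm diameter, 95 mm tall. Origin in the middle of its underside.
- glue_cap: Bystander: white round cap, 29 mm diameter, 25 mm tall, on the jig board right of the slide. Origin in the middle of its underside.
- scissors: Bystander: scissors lying on the table right of the jig, 180 mm long along x, 85 mm wide. Origin under the pivot.
- tape_roll: Bystander: roll of clear tape lying on the table to the right, 84 mm outside diameter, 25 mm high. Origin in the middle of its underside.
- notebook: Bystander: yellow notebook 100 x 140 x 18 mm lying on the table left of the jig. Origin in the middle of its underside.
- water_bottle: Bystander: clear water bottle standing on the table left of the jig, 64 mm diameter, 200 mm tall. Origin in the middle of its underside.
- ruler: Bystander: steel ruler 300 (x) x 30 x 4 mm lying on the table right of the jig. Origin in the middle of its underside.
Things that resemble listed ones, but are neither listed nor needed, are in the scene too. Of the things like the pad, leave any that is orange or pink; of the rest the smaller one is meant.

How it is judged (in metres and radians):
On the way, in this order (a step that is already met when the one before it is completed fails the run):
1. the cam is turned to its low point (within about 17 degrees) while the slide is still back (value of joint cam between -0.3 and 0.3 rad and value of joint slide below 0.025 m), for 0.2 s.
2. the slide is pushed fully home (value of joint cam between -0.3 and 0.3 rad and value of joint slide above 0.047 m), for 0.2 s.
At the end, for the whole second after the job is handed in: The cam stands at its low point (within 0.3 rad), the slide is home (within 3 mm of its 50 mm stop), and the pad lies still and flat on the board, against the fence (within about 4 mm), square to it (within 0.06 rad) and within 30 mm of the middle of the fence (all of step 2 and x of pad in the frame of jig between 0.091 and 0.1 m and y of pad in the frame of jig between -0.03 and 0.03 m and z of pad in the frame of jig below 0.022 m and angle between the x axis of pad and the x axis of jig, either way round below 0.06 rad and linear speed of pad below 0.02 m/s); the robot touches nothing.
It fails at once if the slide is pushed forward (beyond 25 mm) while the cam is not at its low point (value of joint slide above 0.025 m and (value of joint cam above 0.4 rad or value of joint cam below -0.4 rad)).
It fails at once if the pad is lifted off the board (z of pad in the frame of jig above 0.03 m).
It fails at once if the fingers push the pad directly (contact force between the fingers and pad above 2 N).
It fails at once if a bystander is lifted, or moved by more than 25 mm (distance of any of glue_stick, glue_cap, scissors, tape_roll, notebook, water_bottle, ruler from where it was at the start of the episode above 0.025 m).
It also fails if it takes over 54 s, if anything falls off the work surface, if the arm or the gripper's body presses on something with over 40 N, if the wrist force passes 120 N, or if a joint passes its speed limit or range.

### The arm

A 6-joint arm with a two-finger parallel gripper is mounted at the origin on the work surface. World frame = base frame: x ahead of the robot, y to its left, z up, the work surface at z = 0. Lengths are in mm, angles in rad, forces in N, time in s.
With the tool pointing down it reaches from about 275 to 750 mm from the base axis. Payload 10.2 kg.
Tool frame: the origin (TCP) lies at the very end of the fingers, on their centre line; the grasp point (between the pads) lies 19 mm behind it (env.grip_point_offset is the distance from the TCP to the grasp point, in mm); z points along the fingers, y is the line along which they close (so a half turn about z gives the same grasp; the last joint's range is limited). The gripper opens to 85 mm and grips with 20 to 120 N. Pads are 22 mm wide; open, the fingers measure 114 mm over their backs; the gripper's body (76 mm by 85 mm) begins 54 mm behind the grasp point. The pads swing forward as they close: fully open they stand 13 mm farther back than shut.
Start: joints at [-1.524, 0.313, 1.498, -0, 1.331, -0.223], TCP at [139.919, -506.017, 231.294] pointing down, gripper open.
Joint ranges: [-2.94, 2.94], [-0.97, 2.17], [0.19, 2.56], [-1.23, 4.37], [0.02, 3.11], [-2.88, 2.88]. Speed limits (rad/s): [2.39, 2.39, 3.01, 3.14, 3.14, 3.14].

### API

Orientations are given as a unit quaternion [w, x, y, z].
In Python, from plant import env gives the robot as it stands.
- The arm moves only by the tool drive_tool, never from a script. Its argument "deltas" is a list that holds one entry, the list of rows, each a list of 7 numbers: the shift along the world's x, y, z in mm, then the turn, a rotation vector about the world's x, y, z in degrees, then the finger opening in mm, from 0 to 85.4. In form: [[[tx, ty, tz, wx, wy, wz, jaw], ...]]. A call has 1 to 8 rows; each row is the pose to reach, as a shift and turn from the pose commanded when the call began; what a row does not reach only later rows make up. A row lasts 1/10 s, in which the tool goes at most 50 mm and 8.59 degrees, less where a joint would pass 70% of its speed; a pose out of reach is approached as far as the arm can. A call with a gripper value outside its range is refused whole. The fingers move at their own pace and stop on an object; "newtons" is the grip in N (left out, the last holds). Time passes only in rows, so rows that repeat a pose let the fingers close. It gives the time, the measured TCP pose, the force, the opening and the grip force at its end, in the units of the state.
- env.get_state(): the state, without advancing time (a new reading comes with each control period).
- env.capture(name): name is "scene" or "top"; returns a dict with "color" (420x560x3 uint8, red, green, blue), "depth" (420x560 float32, mm along the optical axis (not along the pixel's ray), 0 where there is no reading), "camera_matrix" (3x3 intrinsics, pixels), "k1" (the pictures are not rectified: a ray, as slopes to the right and down, at radius r is drawn at 1 + k1 r^2 times it, then the intrinsics apply), "pose" (4x4, takes a point from camera to world coordinates). Camera axes: x right, y up, looking along -z (the intrinsics and any distortion apply to the point x, -y, -z); pixel columns grow to the right and rows downward; lengths in mm; the calibration is good to about 2 mm. A picture is of the moment at which its call begins.
- env.hand_in(): hands the job in; it is judged then, once.
Trained networks look in a picture, given as the dict that the camera call returned (one of the last four; its "shot" number tells which), for a name from the list of things; names that differ only in an ending like _2 or _b are one class to them, and where a whole thing is asked for, a point or a joint stands for the part that bears it (a point fixed in the world has none). Each returns a list of dicts, best first, with "conf" (0 to 1); they miss things now and then, are a little off and sometimes report something else, mostly with a low value. They report only what shows in the picture. A call takes as long as a camera call. They do not tell look-alikes from the thing itself.
- env.spot_in(picture, label): "centre" ([column, row] as shares, 0 to 1, of the picture: columns of its width, rows of its height, amid what is visible of it).
The state is a dict: "time": time; "joints": joint angles; "joint_velocities": joint speeds; "tau": joint torques, N m; "position": TCP position; "tcp_rot": TCP orientation; "wrist_force": force on the tool from outside, world axes, zero at the start; "moment": the same for the moment, N m; "opening": opening from 0.0 (shut) to 1.0 (fully open); "finger_force": force on a finger pad.
Only numpy, scipy, OpenCV 4.12 (cv2) and the standard library are available. Lean on these libraries where they do the work, as an engineer would, in place of code of your own. Each camera call takes 0.05 s, during which the arm holds its last target. There are 200 camera calls.

## Working session

There is one attempt and no reset: what is moved stays moved. The work goes in short steps, Python scripts to look and compute and a tool call to move; the robot and the scene stay as the last step left them, time stands still between calls to the robot, and variables do not carry over. Pictures are saved under pics/ and viewed, at most 10 in all, crops included, and the job is handed in when it is done.

Besides the shell and the picture viewer there is one more tool, called by a JSON object that holds its "op" and its "data", one argument or row to a line. drive_tool: Moves the arm, as the interface text tells. Its arguments: {"type":"object","properties":{"deltas":{"type":"array","items":{"type":"array","items":{"type":"array","items":{"type":"number"}}}},"newtons":{"type":"number"}},"required":["deltas"]}

```bash
mkdir -p pics
cat > h.py <<'E'
import numpy as np, cv2
from plant import env
def ray(c,u,v):
    K=np.array(c["camera_matrix"]);xd=(u-K[0,2])/K[0,0];yd=(v-K[1,2])/K[1,1]
    x,y=xd,yd
    for _ in range(20):
        f=1+c["k1"]*(x*x+y*y);x,y=xd/f,yd/f
    return np.array([x,-y,-1.])
def at_depth(c,u,v):
    d=c["depth"][int(round(v)),int(round(u))]
    P=np.array(c["pose"]);return P[:3,:3]@(ray(c,u,v)*d)+P[:3,3]
def at_z(c,u,v,z):
    P=np.array(c["pose"]);r=P[:3,:3]@ray(c,u,v);t=P[:3,3];return t+r*(z-t[2])/r[2]
def save(c,n): cv2.imwrite(n,c["color"][:,:,::-1])
E
python3 - <<'E'
from h import *
np.set_printoptions(precision=1,suppress=True)
for n in("top","scene"):
    c=env.capture(n);save(c,f"pics/{n}0.png");print(n,np.array(c["pose"])[:3,3])
    for l in["jig","cam","cam_peg","slide","slide_back","pad","glue_stick","glue_cap","cam_pivot"]:
        try:
            for r in env.spot_in(c,l)[:3]:
                u,v=r["centre"][0]*560,r["centre"][1]*420
                print(l,round(r["conf"],2),round(u),round(v),at_depth(c,min(u,559),min(v,419)))
        except Exception as e: print(l,e)
E
```

```text
top [ 404.1   16.2 1354.7]
jig 0.71 293 230 [533.1 -22.5  29.5]
cam 0.55 265 223 [553.7  66.9  47.6]
cam_peg 0.93 265 222 [555.   67.6  50.1]
cam_peg 0.53 329 254 [ 457.4 -139.7   42.9]
slide 0.8 298 241 [ 404.1   16.2 1354.7]
slide_back 0.88 300 241 [497.1 -45.8  35.5]
pad 0.93 327 147 [ 817.7 -131.6   37. ]
pad 0.9 307 212 [593.6 -66.6  41.3]
pad 0.59 263 154 [787.5  84.3  25. ]
glue_stick 0.63 335 211 [ 587.3 -150.3  113.2]
glue_cap 0.37 331 250 [ 470.6 -145.7   42.9]
cam_pivot 0.66 294 230 [532.9 -25.9  32.6]
cam_pivot 0.63 265 218 [569.4  69.3  41.5]
cam_pivot 0.19 370 240 [ 509.3 -282.8    4.6]
scene [1099.5 -524.   889.5]
jig 0.83 254 216 [565.6 -52.9  42.5]
cam 0.8 283 192 [561.9  63.1  49.1]
cam 0.55 258 211 [550.1 -23.7  27.1]
cam_peg 0.82 284 189 [558.4  72.5  51.1]
cam_peg 0.47 252 213 [548.3 -43.9  34.9]
slide 0.77 242 203 [498.6 -38.7  33.4]
slide_back 0.79 239 203 [493.4 -44.8  32. ]
pad 0.92 348 240 [789.4  73.7  25.1]
pad 0.91 306 294 [ 818.2 -128.5   35.6]
pad 0.85 352 180 [665.6 249.   35.1]
glue_stick 0.79 228 237 [ 594.4 -166.2   85.9]
glue_stick 0.66 240 202 [494.  -38.7  33.1]
glue_cap 0.67 255 215 [564.2 -48.7  44.4]
glue_cap 0.67 230 235 [ 597.8 -163.4   92. ]
cam_pivot 0.61 285 191 [564.3  70.2  49.7]
cam_pivot 0.58 259 212 [563.6 -34.3  43.2]
```

Run:
```python
import cv2
a=cv2.imread("pics/top0.png")[150:290,210:390];cv2.imwrite("pics/topc.png",cv2.resize(a,None,fx=4.28,fy=4.28,interpolation=cv2.INTER_CUBIC))
a=cv2.imread("pics/scene0.png")[130:290,180:390];cv2.imwrite("pics/scenec.png",cv2.resize(a,None,fx=3.7,fy=3.7,interpolation=cv2.INTER_CUBIC))
```

```text
(no output)
```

View pics/topc.png

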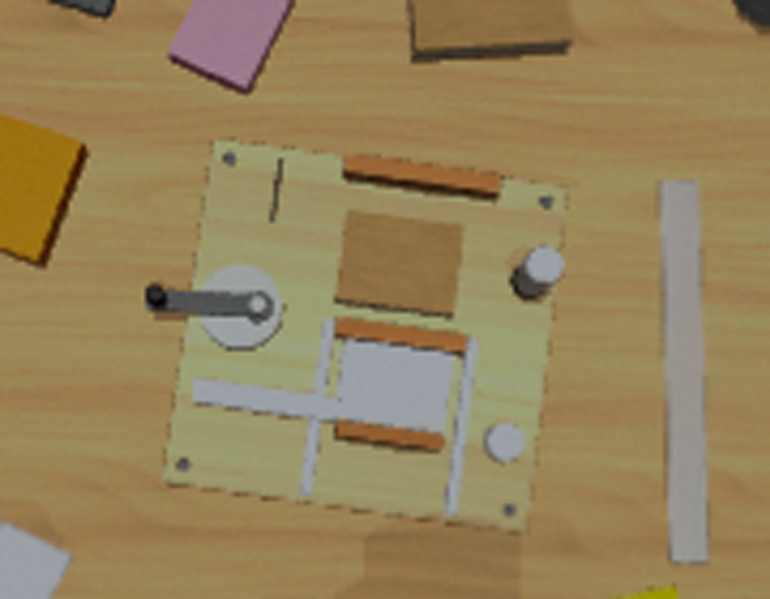

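View pics/scenec.png

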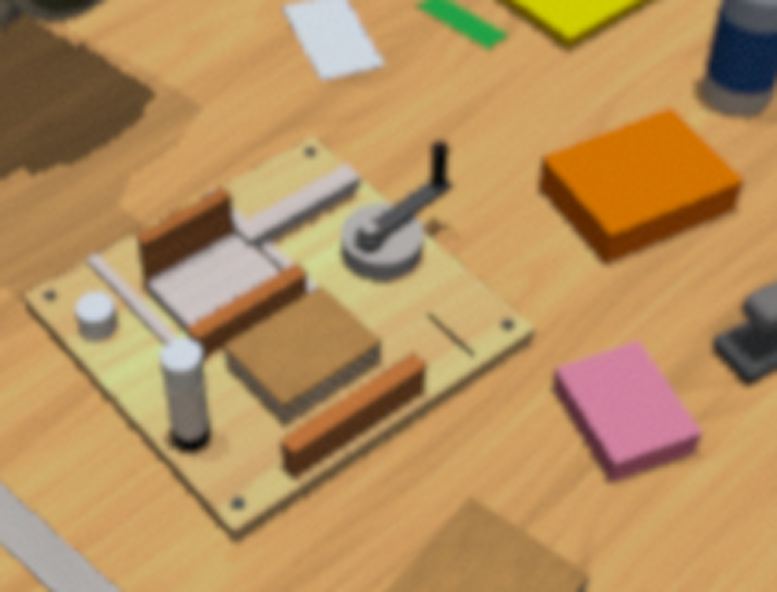

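View pics/scene0.png

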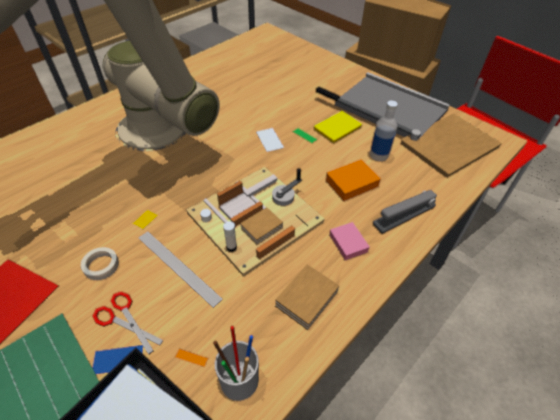

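The top crop shows the board corners at about (213,140), (567,187), (525,528) and (165,485). The peg top is at (157,295), with the lever out to the left. The brown pad lies between the pressing board and the fence, and the push plate is at about (388,437). I'll fit the jig pose next.

```bash
cat >> h.py <<'E'
def fit(A,B): # B = R A + t
    A,B=np.array(A,float),np.array(B,float)
    H=(A-A.mean(0)).T@(B-B.mean(0));th=np.arctan2(H[0,1]-H[1,0],H[0,0]+H[1,1])
    R=np.array([[np.cos(th),-np.sin(th)],[np.sin(th),np.cos(th)]]);return th,R,B.mean(0)-R@A.mean(0)
E
python3 - <<'E'
from h import *
np.set_printoptions(precision=1,suppress=True)
c=env.capture("top")
f=lambda p,z:at_z(c,p[0]/4.28+210-.4,p[1]/4.28+150-.4,z)[:2]
A=[(150,165),(150,-115),(-120,-115),(-120,165)]
B=[f(p,18) for p in[(213,140),(567,187),(525,528),(165,485)]]
th,R,t=fit(A,B);print("th",th,t);print(np.array(B)-(np.array(A)@R.T+t))
J=lambda w:R.T@(w-t)
pv=R@[20,110]+t;pg=f((157,295),92)
d=J(pg)-[20,110];print("pivot",pv,"peg",pg,"jig",J(pg),"len",np.hypot(*d),"ang",np.arctan2(d[1],d[0]))
for n,p,z in[("plate bottom-back L",(336,438),45),("R",(440,451),45),("plate topfront L",(338,420),76),("press front L",(336,318),48),("press front R",(468,338),48),("follower back",(193,403),40),("follower front",(195,380),40),("padFL",(347,211),43),("padFR",(462,225),43),("padBL",(335,300),43),("padBR",(453,315),43),("glue cap",(505,440),43)]: print(n,J(f(p,z)))
np.savez("jig.npz",th=th,R=R,t=t)
for a in (1.6,1.2,.8,.4,0): print(a,R@(np.array([20,110])+75*np.array([np.cos(a),np.sin(a)]))+t)
print("back mid travel0?",env.get_state()["position"],env.get_state()["tcp_rot"])
E
```

```text
th -0.10219578468607028 [526.8 -55.3]
[[-0.7 -0.9]
 [-1.4 -0.1]
 [ 2.8  2.6]
 [-0.7 -1.6]]
pivot [557.9  52.1] peg [559.7 125. ] jig [ 14.3 182.7] len 72.94549443319607 ang 1.648551055056827
plate bottom-back L [-69.5  39.4]
R [-69.1 -38.9]
plate topfront L [-57.7  40.1]
press front L [19.7 51. ]
press front R [ 17.6 -49.5]
follower back [-57.2 149.3]
follower front [-39.9 150.2]
padFL [102.8  53.1]
padFR [103.5 -35.3]
padBL [33.7 53.4]
padBR [ 34.  -36.6]
glue cap [-54.6 -86.5]
1.6 [563.4 126.9]
1.2 [592.1 118.9]
0.8 [615.4 100.3]
0.4 [629.6  74.1]
0 [632.5  44.4]
back mid travel0? [ 139.9 -506.   231.3] [-0.   1.   0.1 -0. ]
```

Run:
```python
from h import *
from scipy.spatial.transform import Rotation as Ro
np.set_printoptions(precision=2,suppress=True)
z=np.load("jig.npz");R,t,th=z["R"],z["t"],z["th"]
s=env.get_state();q=s["tcp_rot"];M=Ro.from_quat([q[1],q[2],q[3],q[0]]).as_matrix();print(M)
print("yaw of tool y",np.degrees(np.arctan2(M[1,1],M[0,1])))
for off in(45,22):
  for a in(1.65,1.4,1.2,1,.8,.6,.4,.2,0):
    T=np.array([np.sin(a),-np.cos(a)]);print(off,a,R@([20,110]+75*np.array([np.cos(a),np.sin(a)])-off*T)+t,"yaw",np.degrees(a-np.pi/2+th))
    if off==45:break
for x in(-100,-68-15,-26-11):print("slide push",x,R@[x,0]+t)
```

```text
[[ 0.96  0.27 -0.  ]
 [ 0.27 -0.96 -0.  ]
 [-0.   -0.   -1.  ]]
yaw of tool y -74.5403735166591
45 1.65 [514.64 128.11] yaw -1.3173509499536897
22 1.65 [537.63 127.58] yaw -1.3173509499536897
22 1.4 [556.93 130.25] yaw -15.64129582822427
22 1.2 [572.48 128.88] yaw -27.10045173084073
22 1 [587.45 124.46] yaw -38.55960763345719
22 0.8 [601.23 117.14] yaw -50.018763536073656
22 0.6 [613.29 107.24] yaw -61.47791943869012
22 0.4 [623.14  95.13] yaw -72.9370753413066
22 0.2 [630.39  81.31] yaw -84.39623124392305
22 0 [634.75  66.33] yaw -95.85538714653953
slide push -100 [427.3  -45.09]
slide push -83 [444.21 -46.82]
slide push -37 [489.97 -51.52]
```

{"op": "drive_tool", "data": {
  "deltas": [
    [[20,40,0,0,0,5,0],[42,80,0,0,0,10,0],[64,120,0,0,0,15,0],[86,160,0,0,0,20,0],[108,200,0,0,0,25,0],[130,240,0,0,0,30,0],[152,280,0,0,0,35,0],[175,320,0,0,0,40,0]]
  ],
  "newtons": 30
}}

```text
time: 1.85
position: [315.4, -184.4, 231.6]
tcp_rot: [0.0, 0.884, 0.467, 0.0]
wrist_force: [0.8, -0.8, -0.3]
opening: -0.001
finger_force: 0.0
```

{"op": "drive_tool", "data": {
  "deltas": [
    [[24,40,0,0,0,5,0],[48,80,0,0,0,10,0],[72,120,0,0,0,15,0],[96,160,0,0,0,20,0],[120,200,0,0,0,25,0],[144,240,0,0,0,30,0],[170,290,0,0,0,33,0],[190,314,0,0,0,33,0]]
  ]
}}

```text
time: 2.65
position: [505.4, 130.9, 231.3]
tcp_rot: [-0.0, 0.715, 0.699, 0.0]
wrist_force: [0.4, -0.6, 0.1]
opening: -0.005
finger_force: 0.0
```

{"op": "drive_tool", "data": {
  "deltas": [
    [[0,0,-40,0,0,0,0],[0,0,-80,0,0,0,0],[0,0,-100,0,0,0,0],[0,0,-100,0,0,0,0]]
  ]
}}

```text
time: 3.05
position: [503.5, 128.0, 128.8]
tcp_rot: [-0.002, 0.717, 0.698, -0.002]
wrist_force: [-0.7, -0.8, 0.1]
opening: 0.001
finger_force: 0.0
```

{"op": "drive_tool", "data": {
  "deltas": [
    [[0,0,-35,0,0,0,0],[0,0,-67,0,0,0,0],[0,0,-67,0,0,0,0],[0,0,-67,0,0,0,0]]
  ]
}}

```text
time: 3.45
position: [505.8, 128.0, 66.0]
tcp_rot: [0.001, 0.717, 0.698, 0.001]
wrist_force: [0.7, 0.0, 0.7]
opening: -0.003
finger_force: 0.0
```

Run:
```python
from h import *
c=env.capture("scene");a=c["color"][110:290,180:390,::-1]
cv2.imwrite("pics/s1.png",cv2.resize(a,None,fx=3.3,fy=3.3,interpolation=cv2.INTER_CUBIC));print(env.get_state()["position"])
```

```text
[506.22879605 127.99606389  66.53002249]
```

View pics/s1.png

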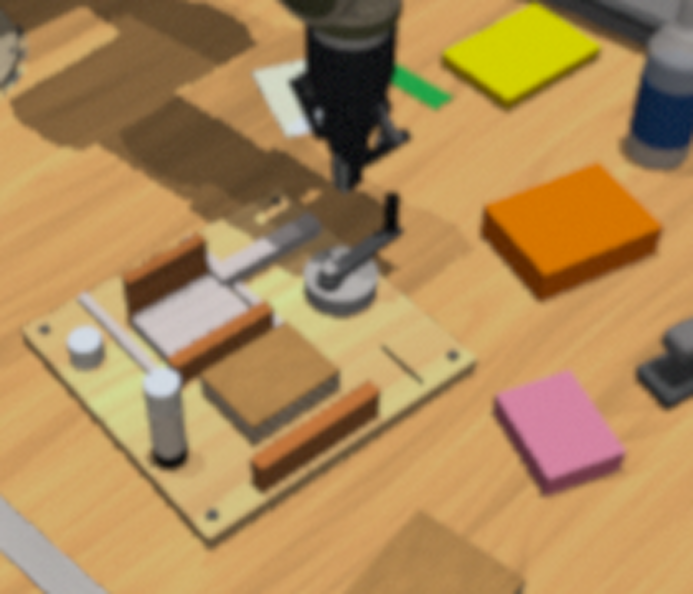

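The closed fingertips are at about (345,185), just behind the peg at (391,212). I'll move in until they touch.

{"op": "drive_tool", "data": {
  "deltas": [
    [[10,0,0,0,0,0,0],[20,0,0,0,0,0,0],[26,0,0,0,0,0,0],[31,0,0,0,0,0,0],[35,0,0,0,0,0,0],[39,0,0,0,0,0,0],[43,0,0,0,0,0,0],[43,0,0,0,0,0,0]]
  ]
}}

```text
time: 4.3
position: [547.8, 128.1, 64.4]
tcp_rot: [-0.0, 0.717, 0.698, -0.0]
wrist_force: [-3.2, -0.3, 2.9]
opening: 0.001
finger_force: 1.4
```

{"op": "drive_tool", "data": {
  "deltas": [
    [[8,2,0,0,0,-7,0],[16,2,0,0,0,-15,0],[24,1,0,0,0,-23,0],[32,-1,0,0,0,-30,0],[39,-4,0,0,0,-36,0],[46,-7,0,0,0,-42,0],[53,-11,0,0,0,-48,0],[53,-11,0,0,0,-48,0]]
  ]
}}

```text
time: 5.1
position: [601.4, 117.6, 64.2]
tcp_rot: [-0.001, 0.939, 0.344, 0.001]
wrist_force: [0.3, 2.4, -0.6]
opening: -0.003
finger_force: 0.8
```

Run:
```python
from h import *
for n,(y,x) in dict(scene=(110,180),top=(150,210)).items():
    c=env.capture(n);a=c["color"][y:y+150,x:x+190,::-1]
    cv2.imwrite(f"pics/{n}2.png",cv2.resize(a,None,fx=4,fy=4,interpolation=cv2.INTER_CUBIC))
a=np.vstack([cv2.resize(cv2.imread(f"pics/{n}2.png"),(380,300)) for n in("scene","top")]);cv2.imwrite("pics/b2.png",a)
```

```text
(no output)
```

View pics/b2.png

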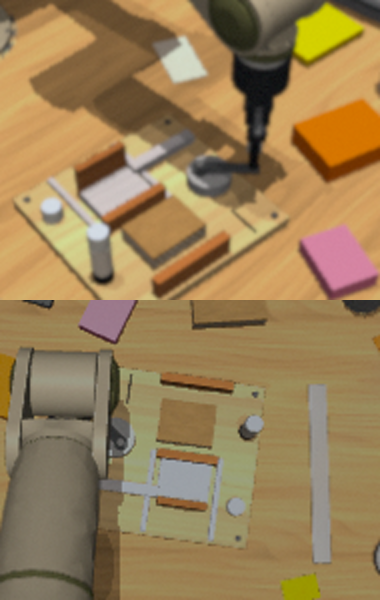

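The lever has followed the fingers and is about halfway round, so I'll carry on along the arc.

{"op": "drive_tool", "data": {
  "deltas": [
    [[6,-5,0,0,0,-6,0],[12,-10,0,0,0,-12,0],[17,-16,0,0,0,-18,0],[22,-22,0,0,0,-24,0],[26,-29,0,0,0,-30,0],[29,-36,0,0,0,-35,0],[32,-44,0,0,0,-41,0],[32,-44,0,0,0,-41,0]]
  ]
}}

```text
time: 6.0
position: [633.6, 72.8, 64.3]
tcp_rot: [-0.0, 1.0, -0.006, 0.001]
wrist_force: [1.4, 2.1, 0.2]
opening: -0.002
finger_force: 0.7
```

Run:
```python
from h import *
print(env.get_state()["position"])
c=env.capture("scene");a=c["color"][110:290,180:390,::-1]
cv2.imwrite("pics/s3.png",cv2.resize(a,None,fx=3.3,fy=3.3,interpolation=cv2.INTER_CUBIC))
```

```text
[633.55516333  72.79496341  64.32252217]
```

View pics/s3.png

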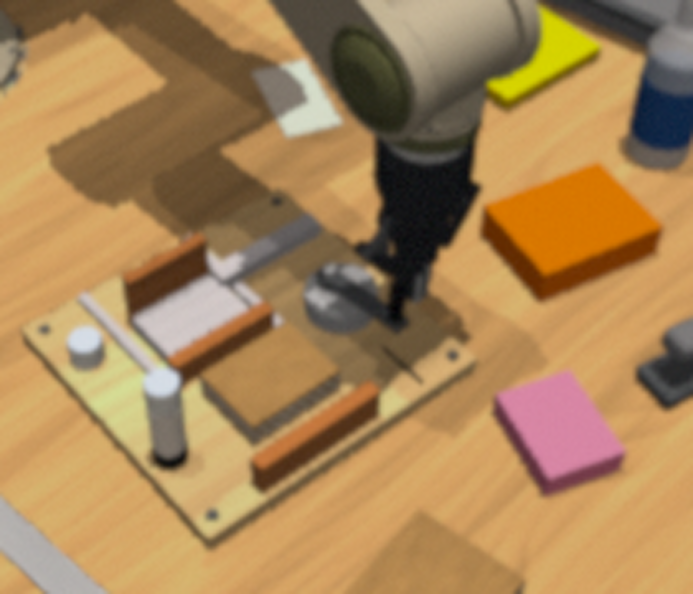

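Run:
```python
from h import *
z=np.load("jig.npz");R,t=z["R"],z["t"]
c=env.capture("scene")
def J(p,zz): return R.T@(at_z(c,180+p[0]/3.3-.3,110+p[1]/3.3-.3,zz)[:2]-t)
for n,p,zz in[("lever tip R corner",(396,330),52),("lever tip L corner",(408,320),52),("lever tip mid",(402,325),52),("lever near mid",(340,282),52),("index a",(385,347),18),("index b",(422,382),18),("disc centre?",(341,290),38),("board FL",(476,360),18)]: print(n,J(p,zz).round(1))
```

```text
lever tip R corner [105.2 110.3]
lever tip L corner [103.4 125.3]
lever tip mid [104.3 117.7]
lever near mid [ 35.  109.8]
index a [ 92.5 111.4]
index b [140.3 109.7]
disc centre? [ 32.9 113.1]
board FL [151.9 160.7]
```

The lever stands at about 0.1 rad. I'll nudge it about 6 mm more, then retreat to the left and up, away from the peg.

{"op": "drive_tool", "data": {
  "deltas": [
    [[0,-3,0,0,0,0,0],[0,-6,0,0,0,0,0],[0,-6,0,0,0,0,0],[0,0,0,0,0,0,0],[0,15,0,0,0,0,0],[0,25,0,0,0,0,0],[0,30,40,0,0,0,0],[0,30,80,0,0,0,0]]
  ]
}}

```text
time: 6.9
position: [632.1, 104.7, 144.5]
tcp_rot: [0.0, 1.0, -0.004, -0.001]
wrist_force: [1.1, -0.6, 0.1]
opening: 0.005
finger_force: 0.0
```

{"op": "drive_tool", "data": {
  "deltas": [
    [[0,0,40,0,0,0,0],[-30,-10,70,0,0,0,0],[-70,-35,70,0,0,0,0],[-110,-60,70,0,0,5,0],[-150,-85,70,0,0,5,0],[-190,-110,70,0,0,5,0],[-215,-143,70,0,0,5,0],[-215,-143,70,0,0,5,0]]
  ]
}}

```text
time: 7.7
position: [416.0, -41.7, 214.7]
tcp_rot: [0.001, 0.999, 0.037, -0.0]
wrist_force: [0.4, 0.8, 0.0]
opening: 0.001
finger_force: 0.0
```

Run:
```python
from h import *
print(env.get_state()["position"])
c=env.capture("scene");a=c["color"][110:290,180:390,::-1]
cv2.imwrite("pics/s4.png",cv2.resize(a,None,fx=3.3,fy=3.3,interpolation=cv2.INTER_CUBIC))
```

```text
[415.99385783 -41.67414849 214.70976034]
```

View pics/s4.png

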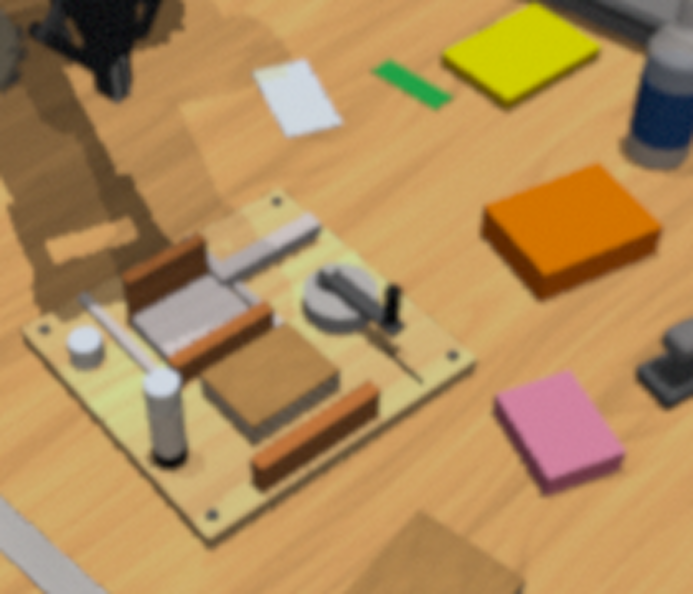

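The lever now points along the index line, tip at about (397,327) and peg top at (394,290). I'll check the angle in numbers.

Run:
```python
from h import *
z=np.load("jig.npz");R,t=z["R"],z["t"]
for k,o,f,pts in(("scene",(180,110),3.3,[("pegtop",(394,289),92),("pegbase",(392,321),52),("tip",(397,327),52),("near",(330,276),52)]),):
    c=env.capture(k)
    for n,p,zz in pts: print(n,(R.T@(at_z(c,o[0]+p[0]/f-.3,o[1]+p[1]/f-.3,zz)[:2]-t)).round(1))
c=env.capture("top")
save(c,"pics/t5.png")
a=c["color"][150:290,210:390,::-1];g=c["color"].astype(int).sum(2)
m=(g[185:230,245:285]<170);ys,xs=np.nonzero(m);print([(x+245,y+185) for x,y in zip(xs,ys)][:40])
```

```text
pegtop [ 96.3 113.5]
pegbase [ 95.8 114.3]
tip [103.3 113.1]
near [ 24.3 107.8]
[(np.int64(274), np.int64(192)), (np.int64(270), np.int64(195)), (np.int64(271), np.int64(195)), (np.int64(272), np.int64(195)), (np.int64(273), np.int64(195)), (np.int64(274), np.int64(195)), (np.int64(270), np.int64(196)), (np.int64(271), np.int64(196)), (np.int64(272), np.int64(196)), (np.int64(273), np.int64(196)), (np.int64(270), np.int64(197)), (np.int64(271), np.int64(197)), (np.int64(272), np.int64(197)), (np.int64(273), np.int64(197)), (np.int64(274), np.int64(197)), (np.int64(270), np.int64(198)), (np.int64(271), np.int64(198)), (np.int64(272), np.int64(198)), (np.int64(273), np.int64(198)), (np.int64(274), np.int64(198)), (np.int64(270), np.int64(199)), (np.int64(271), np.int64(199)), (np.int64(272), np.int64(199)), (np.int64(273), np.int64(199)), (np.int64(271), np.int64(200)), (np.int64(272), np.int64(200)), (np.int64(273), np.int64(200))]
```

The cam is at about 0.05 rad. Now I'll go down behind the push plate and push.

{"op": "drive_tool", "data": {
  "deltas": [
    [[0,0,-40,0,0,-5,0],[2,-1,-80,0,0,-10,0],[2,-1,-120,0,0,-10,0],[2,-1,-150,0,0,-10,0],[2,-1,-163,0,0,-10,0],[2,-1,-163,0,0,-10,0]]
  ]
}}

```text
time: 8.45
position: [419.5, -39.7, 49.6]
tcp_rot: [-0.001, 0.999, -0.047, -0.002]
wrist_force: [0.4, 0.5, 0.6]
opening: -0.003
finger_force: 0.0
```

{"op": "drive_tool", "data": {
  "deltas": [
    [[8,-1,0,0,0,0,0],[16,-2,0,0,0,0,0],[22,-2,0,0,0,0,0],[26,-3,0,0,0,0,0],[30,-3,0,0,0,0,0],[34,-3,0,0,0,0,0],[38,-4,0,0,0,0,0],[42,-4,0,0,0,0,0]]
  ]
}}

```text
time: 9.25
position: [462.0, -45.0, 51.2]
tcp_rot: [-0.0, 0.999, -0.048, -0.0]
wrist_force: [-5.2, -2.5, 1.5]
opening: 0.001
finger_force: 2.1
```

{"op": "drive_tool", "data": {
  "deltas": [
    [[4,0,0,0,0,0,0],[8,-1,0,0,0,0,0],[12,-1,0,0,0,0,0],[16,-2,0,0,0,0,0],[19,-2,0,0,0,0,0],[22,-2,0,0,0,0,0],[25,-3,0,0,0,0,0],[25,-3,0,0,0,0,0]]
  ]
}}

```text
time: 10.05
position: [486.3, -47.6, 51.1]
tcp_rot: [-0.0, 0.999, -0.048, -0.001]
wrist_force: [-7.1, 1.5, 3.5]
opening: 0.003
finger_force: 3.9
```

{"op": "drive_tool", "data": {
  "deltas": [
    [[1,0,0,0,0,0,0],[2,0,0,0,0,0,0],[3,0,0,0,0,0,0],[4,0,0,0,0,0,0],[4,0,0,0,0,0,0]]
  ]
}}

```text
time: 10.55
position: [486.4, -47.5, 51.0]
tcp_rot: [-0.001, 0.999, -0.048, -0.006]
wrist_force: [-32.3, -2.2, 21.6]
opening: 0.001
finger_force: 15.7
```

The tool stopped at x≈486 and the force rose to 32 N, so this is a hard stop. I'll back off and check that the slide is home.

{"op": "drive_tool", "data": {
  "deltas": [
    [[-4,0,0,0,0,0,0],[-15,1,0,0,0,0,0],[-45,4,0,0,0,0,0],[-70,6,30,0,0,0,0],[-75,6,70,0,0,0,0],[-75,6,110,0,0,0,0],[-75,6,150,0,0,0,0],[-75,6,150,0,0,0,0]]
  ]
}}

```text
time: 11.35
position: [418.7, -42.9, 206.3]
tcp_rot: [0.002, 0.999, -0.048, 0.006]
wrist_force: [0.6, 0.2, -0.3]
opening: -0.001
finger_force: 0.0
```

Run:
```python
from h import *
print(env.get_state()["position"],env.get_state()["wrist_force"])
c=env.capture("scene");a=c["color"][130:290,180:390,::-1]
cv2.imwrite("pics/s6.png",cv2.resize(a,None,fx=3.7,fy=3.7,interpolation=cv2.INTER_CUBIC))
c=env.capture("top");save(c,"pics/t6.png");a=c["color"][150:290,210:390,::-1]
cv2.imwrite("pics/t6c.png",cv2.resize(a,None,fx=4.28,fy=4.28,interpolation=cv2.INTER_CUBIC))
```

```text
[418.69174517 -42.90632023 206.27381255] [ 0.55193958  0.18643207 -0.26613382]
```

View pics/t6c.png

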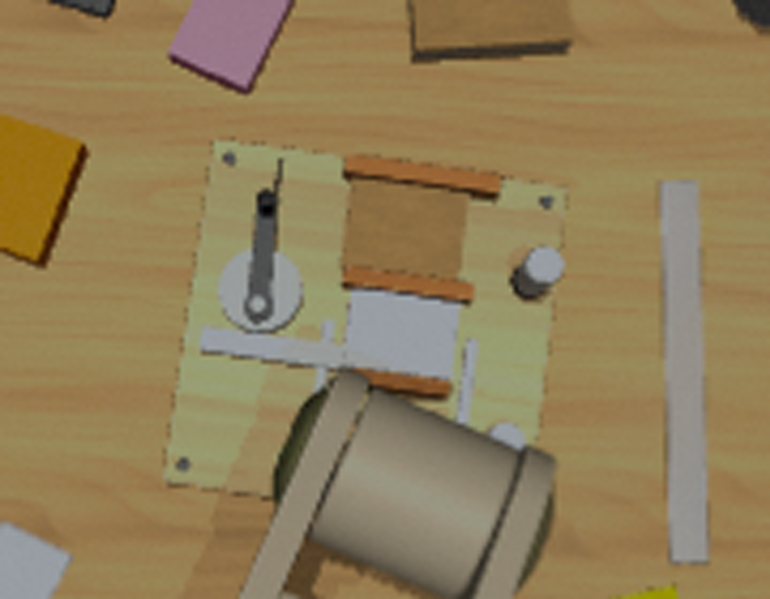

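View pics/s6.png

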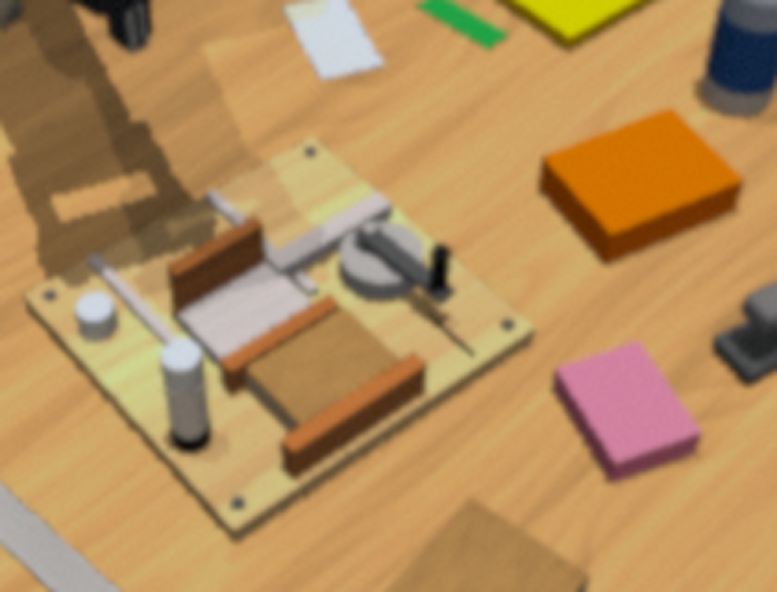

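The pad fills the space between the fence and the pressing board, and the cam lies on the index line. I'll compute the travel to confirm.

Run:
```python
from h import *
z=np.load("jig.npz");R,t=z["R"],z["t"]
c=env.capture("top")
f=lambda p,z:(R.T@(at_z(c,p[0]/4.28+210-.4,p[1]/4.28+150-.4,z)[:2]-t)).round(1)
for n,p,zz in[("press front L",(345,266),48),("press front R",(472,285),48),("foll back",(202,350),40),("foll front",(204,328),40),("peg",(266,198),92),("padFL",(349,180),43),("padFR",(467,194),43)]:print(n,f(p,zz))
# image shift of follower bar between first and last top pictures
a=cv2.imread("pics/top0.png",0);b=cv2.imread("pics/t6.png",0)
P=a[234:252,252:283];r=cv2.matchTemplate(b[215:260,245:295],P,cv2.TM_CCOEFF_NORMED);_,m,_,l=cv2.minMaxLoc(r);print(m,l[0]+245-252,l[1]+215-234)
```

```text
press front L [59.8 49.3]
press front R [ 57.9 -47.8]
foll back [-16.7 148.2]
foll front [  0. 149.]
peg [ 95.9 113.6]
padFL [126.8  54.6]
padFR [127.9 -36.3]
0.5110885500907898 2 -12
```

```bash
python3 -c "
from plant import env
print(env.hand_in())"
```

```text
the job is handed in; nothing more can be done
None
```

I turned the cam to its low point (about 0.05 rad), then pushed the slide to its hard stop (about 49 mm measured), which left the pad square against the fence. I backed the arm clear and handed the job in; no verdict came back.

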